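# Clear the bench chuck and its lever, then chuck the pump flange

### The job

Chuck the pump flange in the quick-acting bench chuck. First clear the way: take the coupling that was left standing between the open jaws, and whichever of the torch, the wood block and the spray can stands in the swing of the chuck's lever, and stand both upright in the sheet-metal tray; the other two stay where they are and nothing is knocked over. Then set the flange down, without dropping it, flat on the chuck's face between the jaws with its boss up, and swing the lever clockwise (seen from above) until all three jaws hold the flange firmly.

Things in the scene. Friction and masses are not known exactly. Their poses are not given: they have to be found in the camera images.
- chuck: Fixed three-jaw chuck standing on the bench, dark steel, axis vertical: foot disc 124 mm across and 12 mm high, neck, chuck body 110 mm across from 50 to 105 mm high. Origin on its axis at bench level, z up. The jaws stand on the face at 60, 180 and 300 degrees (in this frame, anticlockwise from x). x is where the lever points at joint value 0.
- chuck_face (a point): Centre of the chuck's flat top face, 105 mm above the bench; axes as the chuck's. The flange is to rest here.
- jaw_a: Chuck jaw at 60 degrees: steel, 18 mm wide; its inner step stands 18 mm above the face, its outer step 24 mm. Its gripping face is 39.5 mm from the axis when the lever is at 0 and moves 6.8 mm inwards for each radian of lever, coupled with the others; outer end 24.5 mm farther out. The origin stays near the chuck's origin, not at the jaw.
- jaw_b: The same jaw at 180 degrees.
- jaw_c: The same jaw at 300 degrees.
- lever (a joint): Angle of the cam ring and its lever, rad: 0 open, grows clockwise seen from above, to 1.35 at most. The jaws meet the flange at about 1.0 and are tight by 1.1 to 1.25. Stiff: about 4 N at the handle; stays where it is left. The lever is a round bar 13 mm thick at 75 mm above the bench, out to an upright black handle whose axis is 125 mm from the chuck's axis.
- lever_grip (a point): On the axis of the upright lever handle at 150 mm above the bench. The handle is round, 23 mm in diameter, from 86 to 176 mm above the bench, on a bar end that reaches down to 64 mm.
- tray: Fixed shallow sheet-metal tray, 180 mm (its x) by 120 mm (its y), rim 23 mm high, walls 2.5 mm. Origin on the bench under its centre, z up; inner floor 2.5 mm above the bench. A black hose arches over the bench between it and the chuck (about y 0.27 to 0.35, x 0.24 to 0.78), up to 150 mm high.
- flange: Round pump flange, painted cast metal, 0.42 kg: disc 66 mm in diameter and 25 mm high, on it a central boss about 37 mm in diameter from 27 to 36 mm above the underside (wider at its root). Origin at the centre of its underside, z up through the boss. Starts lying boss up on the bench.
- coupling: Steel screw coupling, 93 mm long, standing on its large hexagon, 0.38 kg. Origin at the centre of its foot, z up. Hexagon 34 to 39 mm across, up to 34 mm, waist, second hexagon 42 to 60 mm, top end round, 24 mm in diameter, from 60 to 93 mm. Starts standing on the chuck's face between the jaws.
- torch: Small grey torch, 107 mm long, standing on its head (34 mm in diameter, 32 mm high); the body above is about 27 mm thick. Origin at the centre of its foot, z up.
- wood_block: Softwood block standing on end: 45 mm (x) by 32 mm (y), 90 mm high. Origin at the centre of its foot, z up.
- spray_can: Blue spray can with white cap, 199 mm high, 65 mm in diameter up to 172 mm, cap 35 mm in diameter from 172 to 199 mm; 0.31 kg. (Another can, no part of the job, stands far back at the wall.) Origin at the centre of its foot, z up.
- vice: Fixed heavy bench vice to the right of the work, not to be touched: it covers x 0.22 to 0.57, y below 0.09 (jaws 0.20 m high, y up to 0.07, x up to 0.52), and the valve block gripped in it rises to 0.40 m (x 0.28 to 0.54, y -0.21 to 0.01): pass clear of it. Origin on the bench under its middle.

How it is judged (in metres and radians):
On the way, in this order (a step that is already met when the one before it is completed fails the run):
1. the coupling and the thing that stood in the lever's swing stand in the tray, the lever still open (x of coupling in the frame of tray between -0.08 and 0.08 m and y of coupling in the frame of tray between -0.05 and 0.05 m and z of coupling in the frame of tray below 0.012 m and angle between coupling's own z axis and vertical below 0.15 rad and ((x of torch in the frame of tray between -0.08 and 0.08 m and y of torch in the frame of tray between -0.05 and 0.05 m and z of torch in the frame of tray below 0.012 m and angle between torch's own z axis and vertical below 0.15 rad) or (x of wood_block in the frame of tray between -0.08 and 0.08 m and y of wood_block in the frame of tray between -0.05 and 0.05 m and z of wood_block in the frame of tray below 0.012 m and angle between wood_block's own z axis and vertical below 0.15 rad) or (x of spray_can in the frame of tray between -0.08 and 0.08 m and y of spray_can in the frame of tray between -0.05 and 0.05 m and z of spray_can in the frame of tray below 0.012 m and angle between spray_can's own z axis and vertical below 0.15 rad)) and value of joint lever below 0.3 rad), for 0.2 s.
2. the flange lies flat on the chuck's face between the jaws, boss up (horizontal distance between flange and chuck_face below 0.009 m and z of flange in the frame of chuck_face between -0.003 and 0.003 m and angle between flange's own z axis and vertical below 0.06 rad), for 0.2 s.
At the end, for the whole second after the job is handed in: Coupling and the one obstructing thing stand upright in the tray; the other two within 30 mm of their places, upright; flange flat on the chuck face, boss up, within 4 mm of the axis and 3 mm of the face, each of the three jaws pressing it with over 4 N (x of coupling in the frame of tray between -0.08 and 0.08 m and y of coupling in the frame of tray between -0.05 and 0.05 m and z of coupling in the frame of tray below 0.012 m and angle between coupling's own z axis and vertical below 0.15 rad and ((x of torch in the frame of tray between -0.08 and 0.08 m and y of torch in the frame of tray between -0.05 and 0.05 m and z of torch in the frame of tray below 0.012 m and angle between each of torch, wood_block, spray_can's own z axis and vertical below 0.15 rad and distance of each of wood_block, spray_can from where it was at the start of the episode below 0.03 m) or (x of wood_block in the frame of tray between -0.08 and 0.08 m and y of wood_block in the frame of tray between -0.05 and 0.05 m and z of wood_block in the frame of tray below 0.012 m and angle between each of wood_block, torch, spray_can's own z axis and vertical below 0.15 rad and distance of each of torch, spray_can from where it was at the start of the episode below 0.03 m) or (x of spray_can in the frame of tray between -0.08 and 0.08 m and y of spray_can in the frame of tray between -0.05 and 0.05 m and z of spray_can in the frame of tray below 0.012 m and angle between each of spray_can, torch, wood_block's own z axis and vertical below 0.15 rad and distance of each of torch, wood_block from where it was at the start of the episode below 0.03 m)) and horizontal distance between flange and chuck_face below 0.004 m and z of flange in the frame of chuck_face between -0.003 and 0.003 m and angle between flange's own z axis and vertical below 0.06 rad and contact force between each of jaw_a, jaw_b, jaw_c and flange above 4 N and value of joint lever above 0.8 rad); the robot touches nothing.
It fails at once if a standing thing (coupling, torch, wood block, spray can) is knocked over (angle between any of torch, wood_block, spray_can, coupling's own z axis and vertical above 0.8 rad).
It fails at once if the flange is dropped: it falls free, faster than 0.7 m/s (linear speed of flange above 0.7 m/s and contact force between the fingers and flange below 0.05 N).
It also fails if it takes over 72 s, if anything falls off the work surface, if the arm or the gripper's body presses on something with over 40 N, if the wrist force passes 120 N, or if a joint passes its speed limit or range.

### The arm

A 7-joint arm with a two-finger parallel gripper is mounted at the origin on a cart in front of the work surface, level with it; the furniture and walls round the work are solid. World frame = base frame: x ahead of the robot, y to its left, z up, the work surface at z = 0. Lengths are in m, angles in degrees, forces in N, time in s.
With the tool pointing down it reaches from about 0.425 to 0.875 m from the base axis. Payload 4.7 kg.
Tool frame: the origin (TCP) lies on the mounting face of the last link; the fingertips stand 182 mm ahead of it and the grasp point (between the pads) lies 164 mm ahead of it; z points along the fingers, x is the direction in which the jaws open and shut, and the axes are right-handed (so a half turn about z gives the same grasp; the last joint's range is limited). The gripper opens to 87 mm and grips with 3 to 60 N. Pads are 19 mm wide; open, the fingers measure 117 mm over their backs; the gripper's body (75 mm by 190 mm) begins 51 mm behind the grasp point.
Start: joints at [-65.541, 18.392, -4.016, 83.108, 1.295, 78.541, -3.26], TCP at [0.261, 0.595, 0.405] pointing down, gripper open.
Joint ranges: [-163.93, 163.93], [-17.29, 119.83], [-79.2, 71.16], [3.27, 140.29], [-89.18, 269.18], [5.43, 117.66], [-154.24, 154.24]. Speed limits (degrees/s): [147.25, 147.25, 180, 180, 180, 180, 180].

### API

Orientations are given as [roll, pitch, yaw] about the fixed x, y, z axes, in that order (R = Rz(yaw) Ry(pitch) Rx(roll)).
In Python, from cell import status, cams, env, outline_of, landmark_of gives the robot as it stands. The module is installed in compiled form; this text tells all that it offers.
- The arm moves only by the tool jog_arm, never from a script. Its argument "rows" is a list of rows, each a list of 7 numbers: the closure, from 0 (fully open) to 1 (shut), then the shift along the tool's x, y, z in m, then the turn, a rotation vector about the tool's x, y, z in degrees. A call has 1 to 12 rows; each row shifts and turns the commanded pose from where the row before left it, along the tool's axes as they then stand; what a row does not reach is not made up. A row lasts 1/12 s, in which the tool goes at most 41.7 mm and 7.16 degrees, less where a joint would pass 70% of its speed; a pose out of reach is approached as far as the arm can. A call with a gripper value outside its range is refused whole. The fingers move at their own pace and stop on an object; "grip_force" is the grip in N (left out, the last holds). Time passes only in rows, so rows that do not move let the fingers close. It gives the time, the measured TCP pose, the force and the opening at its end, in the units of the state.
- status.get_obs(): the state, without advancing time (a new reading comes with each control period).
- cams.read_camera(name): name is "side" or "top"; returns (picture, depth): 400x640x3 uint8, red, green, blue; 400x640 float32, m along the optical axis (not along the pixel's ray), 0 where there is no reading.
- cams.camera_params(name): a dict with "vfov" (degrees; the focal length in pixels is half the picture's height over the tangent of half this angle, whatever the lens; pixels are square), "cx", "cy" (the principal point, pixels), "eye" and "attitude" of the camera in the world. Camera axes: x right, y up, looking along -z (the intrinsics and any distortion apply to the point x, -y, -z); pixel columns grow to the right and rows downward; lengths in m; the calibration is good to about 2 mm. A picture is of the moment at which its call begins. camera_params takes no time and is no camera call.
- env.sign_off(): hands the job in, once; it reports no verdict.
Trained networks look in the newest picture that a camera, given by its name, has taken for a name from the list of things; names that differ only in an ending like _2 or _b are one class to them, and where a whole thing is asked for, a point or a joint stands for the part that bears it (a point fixed in the world has none). Each returns a list of dicts, best first, with "conf" (0 to 1); they miss things now and then, are a little off and sometimes report something else, mostly with a low value. They report only what shows in the picture. A call takes as long as a camera call.
- outline_of(camera, name): "pixels" (400x640 bool, what is visible of it) and "box" ([left, top, right, bottom] in pixels, round what is visible of it).
- landmark_of(camera, name): "position" ([row, column] in pixels: a listed point, or the origin of a listed thing).
The state is a dict: "time_s": time; "qpos": joint angles; "joint_velocities": joint speeds; "effort": joint torques, N m; "tool_pos": TCP position; "tool_rot": TCP orientation; "force": force on the tool from outside, world axes, zero at the start; "wrist_torque": the same for the moment, N m; "grip_width": finger opening in m.
Only numpy, scipy, OpenCV 4.12 (cv2) and the standard library are available. Lean on these libraries where they do the work, as an engineer would, in place of code of your own. Each camera call takes 0.05 s, during which the arm holds its last target. There are 200 camera calls.

## Working session

There is one attempt and no reset: what is moved stays moved. The work goes in short steps, Python scripts to look and compute and a tool call to move; the robot and the scene stay as the last step left them, time stands still between calls to the robot, and variables do not carry over. Pictures are saved under pics/ and viewed, about 8 in all and at most 12, crops included, and the job is handed in when it is done.

Besides the shell and the picture viewer there is one more tool, called after ">>>" by a JSON object that holds its "api" and its "payload". jog_arm: Moves the arm, as the interface text tells. Its arguments: {"type":"object","properties":{"rows":{"type":"array"},"grip_force":{"type":"number"}},"required":["rows"]}

```bash
mkdir -p pics; ls
cat > h.py <<'E'
import numpy as np, cv2
from cell import status, cams, env, outline_of, landmark_of
def P(n): return cams.camera_params(n)
def show(n,f):
    im,d=cams.read_camera(n); cv2.imwrite(f,im[:,:,::-1]); return im,d
E
python3 - <<'E'
from h import *
print(status.get_obs())
for n in("side","top"):
    print(n,P(n)); im,d=show(n,f"pics/{n}0.png"); np.save(f"{n}d.npy",d)
a=cv2.imread("pics/side0.png");b=cv2.imread("pics/top0.png")
E
```

```text
pics
{'time_s': 0.0, 'qpos': array([-65.53982652,  18.43905709,  -4.01385876,  83.17629536,
         1.29636936,  78.53864536,  -3.26069173]), 'joint_velocities': array([ 0.05118458,  0.03356415,  0.07239188,  0.01553226, -0.00294388,
        0.0761955 , -0.09328045]), 'effort': array([ 6.15458430e-05, -4.91287315e+01, -4.03723642e-01, -3.12531531e+01,
       -6.38803001e-02,  4.33986972e-02,  1.63577861e-04]), 'tool_pos': array([0.26073691, 0.59518805, 0.40364877]), 'tool_rot': array([1.79992416e+02, 1.08686553e-01, 6.63475941e+01]), 'force': array([ 0.27271546, -0.42091726, -0.21749569]), 'wrist_torque': array([-0.00263298, -0.01753972, -0.00122112]), 'grip_width': 0.0871109949933198}
side {'vfov': 46.74700357715318, 'cx': 319.3787039775217, 'cy': 191.17333846886655, 'eye': array([ 1.27679681, -0.83900923,  1.01887398]), 'attitude': array([52.00095988, -0.82626956, 40.17079969])}
top {'vfov': 57.41501122100425, 'cx': 321.90790276046164, 'cy': 200.23325151562372, 'eye': array([ 0.11900364, -0.04314088,  0.99140572]), 'attitude': array([ 27.64283064,   0.4858927 , -74.64441758])}
```

View pics/side0.png

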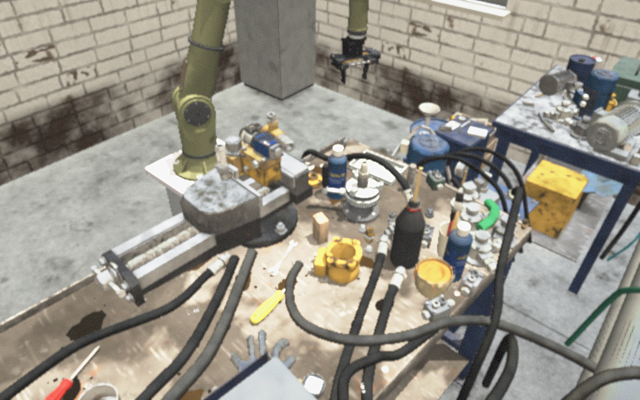

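View pics/top0.png

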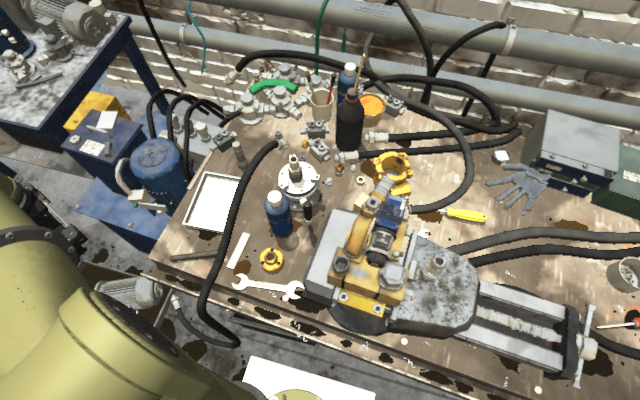

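The side view shows the chuck at (362,200), the near can at (337,172) and the block at (320,226). The top view shows the tray at (212,200), the chuck at (298,178), the can at (278,212), the flange at (271,260) and the black handle at (307,212).

```bash
cat >> h.py <<'E'
from scipy.spatial.transform import Rotation as R
def cam(n):
    p=P(n); f=200/np.tan(np.radians(p['vfov']/2)); return p['eye'],R.from_euler('xyz',p['attitude'],degrees=True).as_matrix(),f,p['cx'],p['cy']
def cloud(n,d):
    e,Rm,f,cx,cy=cam(n); v,u=np.mgrid[0:400,0:640]
    return np.stack([(u-cx)*d/f,-(v-cy)*d/f,-d],-1)@Rm.T+e
def atz(n,rc,z):
    e,Rm,f,cx,cy=cam(n); r=Rm@np.array([(rc[1]-cx)/f,-(rc[0]-cy)/f,-1]); return e+r*(z-e[2])/r[2]
def proj(n,X):
    e,Rm,f,cx,cy=cam(n); q=(np.asarray(X)-e)@Rm; return np.stack([cy-q[...,1]*f/-q[...,2],cx+q[...,0]*f/-q[...,2]],-1)
E
python3 - <<'E'
from h import *
np.set_printoptions(precision=4,suppress=True)
H=dict(chuck=0,chuck_face=.105,lever=0.12,lever_grip=.15,tray=0,flange=0,coupling=.105,torch=0,wood_block=0,spray_can=0,jaw_a=0)
for n in("side","top"):
    im,d=cams.read_camera(n); C=cloud(n,d); np.save(f"{n}C.npy",C)
    for k,z in H.items():
        for o in (landmark_of(n,k) or [])[:2]: print(n,k,'LM',round(o['conf'],2),np.round(o['position'],1),atz(n,o['position'],z))
        if k in('chuck_face','lever_grip','jaw_a'): continue
        for o in (outline_of(n,k) or [])[:2]:
            m=o['pixels']&(d>0); q=C[m]
            if len(q)>5: print(n,k,'OL',round(o['conf'],2),o['box'],m.sum(),'med',np.median(q,0),'5-95',np.percentile(q,3,0),np.percentile(q,97,0))
E
```

```text
side chuck LM 0.74 [213.6 361. ] [0.6316 0.1658 0.    ]
side chuck OL 0.85 [323.9, 164.5, 382.5, 222.0] 1616 med [0.6342 0.1379 0.0834] 5-95 [0.5153 0.1021 0.0067] [0.678  0.2067 0.1522]
side chuck OL 0.34 [357.9, 159.5, 368.3, 190.3] 279 med [0.6249 0.1687 0.1536] 5-95 [0.6043 0.1593 0.108 ] [0.6368 0.1907 0.1969]
side chuck_face LM 0.91 [188.1 362.9] [0.628  0.1688 0.105 ]
side chuck_face LM 0.22 [165.1 375.6] [0.5842 0.3042 0.105 ]Traceback (most recent call last):
  File "<stdin>", line 7, in <module>
ValueError: it knows: chuck, chuck_face, coupling, flange, jaw, lever_grip, spray_can, torch, tray, vice, wood_block
```

```bash
cat > m.py <<'E'
from h import *
np.set_printoptions(precision=4,suppress=True)
H=dict(chuck=0,chuck_face=.105,lever_grip=.15,tray=0,flange=0,coupling=.105,torch=0,wood_block=0,spray_can=0)
for n in("side","top"):
    im,d=cams.read_camera(n); C=cloud(n,d); np.save(f"{n}C.npy",C)
    for k,z in H.items():
        for o in (landmark_of(n,k) or [])[:2]: print(n,k,'LM',round(o['conf'],2),np.round(o['position'],1),atz(n,o['position'],z))
        if k in('chuck_face','jaw'): continue
        for o in (outline_of(n,k) or [])[:2]:
            m=o['pixels']&(d>0); q=C[m]
            if len(q)>5: print(n,k,'OL',round(o['conf'],2),np.round(o['box']),m.sum(),'med',np.median(q,0),'5-95',np.percentile(q,3,0),np.percentile(q,97,0)); np.save(f"{n}_{k}.npy",o['pixels']) if o['conf']>.5 else 0
    for o in landmark_of(n,'jaw')[:4]: print(n,'jaw',o)
E
python3 m.py
```

```text
side chuck LM 0.7 [212.3 365.1] [0.6381 0.1804 0.    ]
side chuck LM 0.43 [190.1 404.8] [0.6742 0.3748 0.    ]
side chuck OL 0.6 [323. 165. 379. 222.] 1545 med [0.6352 0.1371 0.0829] 5-95 [0.5158 0.102  0.0062] [0.6787 0.2019 0.1548]
side chuck OL 0.39 [406. 165. 418. 189.] 167 med [0.6873 0.3781 0.0705] 5-95 [ 0.6653  0.3712 -0.001 ] [0.696  0.4471 0.1072]
side chuck_face LM 0.64 [188.3 359.9] [0.6213 0.1615 0.105 ]
side chuck_face LM 0.17 [238.7 321.2] [ 0.6773 -0.1004  0.105 ]
side lever_grip LM 0.95 [172.1 325.2] [0.5186 0.1076 0.15  ]
side lever_grip OL 0.73 [322. 162. 380. 208.] 478 med [0.5571 0.1192 0.0826] 5-95 [0.5095 0.0998 0.0623] [0.6785 0.1754 0.1726]
side tray LM 0.91 [166.8 375.9] [0.512  0.4268 0.    ]
side tray OL 0.79 [348. 156. 406. 186.] 570 med [0.5517 0.4047 0.0042] 5-95 [ 0.4411  0.3516 -0.0024] [0.6168 0.481  0.0226]
side tray OL 0.65 [352. 188. 357. 196.] 66 med [0.6264 0.1144 0.1185] 5-95 [0.6137 0.1098 0.1035] [0.6325 0.1359 0.1299]
side flange LM 0.44 [182.2 315.2] [0.4007 0.1978 0.    ]
side flange OL 0.54 [310. 172. 322. 191.] 159 med [0.4142 0.1806 0.0
[... 2127 characters left out ...]
0.1936 0.1972]
top torch LM 0.48 [169.3 245.8] [0.662  0.3683 0.    ]
top torch OL 0.69 [235. 141. 251. 172.] 240 med [0.6693 0.3798 0.0546] 5-95 [0.6597 0.3689 0.0041] [0.6884 0.3981 0.1071]
top wood_block LM 0.67 [214.4 355.6] [ 0.5976 -0.0079  0.    ]
top wood_block OL 0.45 [351. 195. 370. 214.] 149 med [ 0.5951 -0.0117  0.0881] 5-95 [ 0.5795 -0.0274  0.0524] [0.6221 0.0011 0.0914]
top wood_block OL 0.27 [287. 157. 301. 182.] 262 med [0.6037 0.1748 0.1613] 5-95 [0.5965 0.1624 0.1134] [0.6224 0.1927 0.196 ]
top spray_can LM 0.55 [229.6 281.5] [0.4924 0.1915 0.    ]
top spray_can OL 0.67 [264. 192. 292. 236.] 1015 med [0.4816 0.1813 0.142 ] 5-95 [0.4662 0.1604 0.0067] [0.5204 0.2167 0.1988]
```

Two points are settled. The can stands about 0.12 m from the chuck axis inside the swing, so it is the obstruction. The handle is at (0.51, 0.107), 125 mm from the axis, which agrees with the drawing. Next I refine the positions by fits.

```bash
cat > fit.py <<'E'
from h import *
from scipy.optimize import least_squares
np.set_printoptions(precision=4,suppress=True)
def circ(q,r,x0):
    s=least_squares(lambda c:np.hypot(*(q-c).T)-r,x0,loss='soft_l1',f_scale=.001); return s.x,np.median(np.abs(s.fun)),len(q)
def sel(C,c,rad,z0,z1):
    q=C.reshape(-1,3); return q[(np.hypot(*(q[:,:2]-c).T)<rad)&(q[:,2]>z0)&(q[:,2]<z1)]
if __name__=="__main__":
  for n in("side","top"):
    C=np.load(n+"C.npy")
    print(n,'coupling side',circ(sel(C,[.612,.175],.04,.167,.192)[:,:2],.012,[.612,.175]))
    q=sel(C,[.612,.175],.04,.193,.21); print(' coupling top mean',q.mean(0))
    print(' can body',circ(sel(C,[.495,.188],.06,.02 if n=='top' else .02,.165)[:,:2],.0325,[.495,.188]))
    q=sel(C,[.495,.188],.04,.193,.21); print(' cap top mean',q.mean(0),len(q))
    print(' handle',circ(sel(C,[.511,.107],.03,.092,.17)[:,:2],.0115,[.511,.107]))
    print(' chuck body',circ(sel(C,[.617,.173],.075,.055,.1)[:,:2],.055,[.617,.173]), 'foot',circ(sel(C,[.617,.173],.075,.002,.010)[:,:2],.062,[.617,.173]))
    print(' flange disc',circ(sel(C,[.391,.187],.05,.004,.022)[:,:2],.033,[.391,.187]))
    q=sel(C,[.391,.187],.04,.023,.028);print(' disc top mean',q.mean(0)); q=sel(C,[.391,.187],.04,.033,.042);print(' boss top mean',q.mean(0),len(q))
    m=np.load(n+"_tray.npy"); q=C[m]; q=q[(q[:,2]<.03)&(q[:,2]>.012)]
    r=cv2.minAreaRect((q[:,:2]*1000).astype(np.float32)); print(' tray',r)
    q=C.reshape(-1,3); q=q[(q[:,1]>.25)&(q[:,1]<.37)&(q[:,2]>.02)&(q[:,2]<.25)&(q[:,0]<.8)&(q[:,0]>.35)]
    for a in np.arange(.35,.8,.05):
        w=q[(q[:,0]>a)&(q[:,0]<=a+.05)]
        if len(w): print('  hose x',round(a,2),'y',np.percentile(w[:,1],[2,98]),'z',np.percentile(w[:,2],[2,98]),len(w))
E
python3 fit.py
```

```text
side coupling side (array([0.619 , 0.1782]), np.float64(0.0013920035625086327), 57)
 coupling top mean [0.6208 0.1748 0.1962]
 can body (array([0.5016, 0.192 ]), np.float64(0.0016108114239044846), 592)
 cap top mean [0.5054 0.1866 0.1967] 52
 handle (array([0.5136, 0.1118]), np.float64(0.0013062583126099685), 133)
 chuck body (array([0.6218, 0.173 ]), np.float64(0.0024017275293155387), 402) foot (array([0.6202, 0.1744]), np.float64(0.002772844570459884), 108)
 flange disc (array([0.3949, 0.1863]), np.float64(0.0033298505491675123), 71)
 disc top mean [0.411  0.1878 0.0246]
 boss top mean [0.3993 0.1862 0.0353] 29
 tray ((0.0, 0.0), (0.0, 0.0), 0.0)
  hose x 0.35 y [0.3092 0.3265] z [0.0204 0.0345] 9
  hose x 0.4 y [0.3141 0.3628] z [0.0216 0.0844] 9
  hose x 0.45 y [0.3015 0.3539] z [0.021  0.1129] 74
  hose x 0.5 y [0.2961 0.3555] z [0.021  0.1313] 83
  hose x 0.55 y [0.2884 0.3592] z [0.0213 0.1403] 95
  hose x 0.6 y [0.2831 0.3655] z [0.0205 0.1412] 110
  hose x 0.65 y [0.2734 0.3034] z [0.1004 0.1354] 117
  hose x 0.7 y [0.2581 0.2906] z [0.0583 0.1161] 177
  hose x 0.75 y [0.275
[... 467 characters left out ...]
.0019309272943578287), 56)
 flange disc (array([0.3934, 0.1896]), np.float64(0.004388836842181719), 214)
 disc top mean [0.3864 0.1878 0.0244]
 boss top mean [0.3926 0.1883 0.0355] 75
 tray ((0.0, 0.0), (0.0, 0.0), 0.0)
  hose x 0.35 y [0.3117 0.3368] z [0.0244 0.0544] 189
  hose x 0.4 y [0.3084 0.3561] z [0.0214 0.0866] 205
  hose x 0.45 y [0.3043 0.3551] z [0.0214 0.115 ] 206
  hose x 0.5 y [0.2992 0.3228] z [0.1066 0.1337] 182
  hose x 0.55 y [0.2934 0.3171] z [0.1238 0.1414] 161
  hose x 0.6 y [0.2851 0.3109] z [0.1228 0.1416] 140
  hose x 0.65 y [0.2756 0.3688] z [0.0233 0.1354] 119
  hose x 0.7 y [0.2583 0.2887] z [0.0393 0.1143] 132
  hose x 0.75 y [0.2543 0.3088] z [0.0234 0.0697] 45
```

>>> {"api": "jog_arm", "payload": {"rows": [[0,0,0,0,0,0,7],[0,0,0,0,0,0,7],[0,0,0,0,0,0,7],[0,0,0,0,0,0,7],[0,0,0,0,0,0,7],[0,0,0,0,0,0,7],[0,0,0,0,0,0,7],[0,0,0,0,0,0,7],[0,0,0,0,0,0,7],[0,0,0,0,0,0,3.35],[0,0.015,0.015,0,0,0,0],[0,0.015,0.015,0,0,0,0]]}}

```text
time_s: 3.2
tool_pos: [0.2894, 0.5661, 0.4045]
tool_rot: [-180.0, 0.0, 0.2]
force: [0.7, 0.0, -0.1]
grip_width: 0.087
```

>>> {"api": "jog_arm", "payload": {"rows": [[0,0.018,0.022,0,0,0,0],[0,0.018,0.022,0,0,0,0],[0,0.018,0.022,0,0,0,0],[0,0.018,0.022,0,0,0,0],[0,0.018,0.022,0,0,0,0],[0,0.018,0.022,0,0,0,0],[0,0.018,0.022,0,0,0,0],[0,0.018,0.022,0,0,0,0],[0,0.018,0.022,0,0,0,0],[0,0.018,0.022,0,0,0,0],[0,0.018,0.022,0,0,0,0],[0,0.018,0.022,0,0,0,0]]}}

```text
time_s: 4.2
tool_pos: [0.5075, 0.3002, 0.405]
tool_rot: [-180.0, -0.0, 0.0]
force: [1.2, 0.9, 1.4]
grip_width: 0.0868
```

Run:
```python
from h import *
np.set_printoptions(precision=4,suppress=True)
for n in("side","top"):
    q=np.load(n+"C.npy").reshape(-1,3)
    q=q[(q[:,0]>.40)&(q[:,0]<.66)&(q[:,1]>.34)&(q[:,1]<.52)&(q[:,2]>.016)&(q[:,2]<.027)]
    print(n,len(q)); 
    for a in np.arange(.4,.66,.02):
        w=q[(q[:,0]>a)&(q[:,0]<=a+.02)]
        if len(w): print(round(a,2),len(w),w[:,1].min(),w[:,1].max(),np.round(np.sort(w[:,1])[::max(1,len(w)//6)],3))
print(status.get_obs()['qpos'])
```

```text
side 168
0.42 14 0.36296272072962055 0.47277540550574415 [0.363 0.374 0.383 0.451 0.464 0.464 0.473]
0.44 19 0.3462728153180187 0.4744282576677955 [0.346 0.352 0.353 0.371 0.39  0.47  0.474]
0.46 14 0.3468504952598871 0.47513256627993516 [0.347 0.35  0.354 0.356 0.468 0.471 0.473]
0.48 12 0.3487616522959961 0.47471387293113676 [0.349 0.467 0.47  0.471 0.474 0.474]
0.5 7 0.4676959648470381 0.47515866762236525 [0.468 0.471 0.471 0.474 0.475 0.475 0.475]
0.52 10 0.3553506520568045 0.4796273632537743 [0.355 0.359 0.359 0.471 0.471 0.472 0.473 0.476 0.477 0.48 ]
0.54 18 0.352636284571998 0.48438100033961506 [0.353 0.354 0.361 0.47  0.476 0.478]
0.56 18 0.3552756330078103 0.4807178306451382 [0.355 0.359 0.36  0.474 0.476 0.48 ]
0.58 17 0.35601581941889304 0.4859755304546348 [0.356 0.358 0.361 0.362 0.477 0.478 0.479 0.48  0.486]
0.6 34 0.3516607685678955 0.4850483035250682 [0.352 0.36  0.368 0.386 0.448 0.463 0.479]
0.62 5 0.35923719802379794 0.3822674590844243 [0.359 0.361 0.366 0.369 0.382]
top 289
0.42 89 0.3509753978004904 0.475210826976033 [0.351 0.371 0.393 0.415 0.437 0.457 0.473]
0
[... 239 characters left out ...]
73 0.473 0.474 0.476 0.477 0.478]
0.5 13 0.47420945933787007 0.4808416109598812 [0.474 0.475 0.475 0.476 0.477 0.478 0.481]
0.52 13 0.4742347141338984 0.4804202838907834 [0.474 0.476 0.476 0.476 0.478 0.479 0.48 ]
0.54 12 0.4774963958996661 0.48188835943165587 [0.477 0.479 0.479 0.479 0.48  0.481]
0.56 13 0.4785745330715233 0.4841510502612745 [0.479 0.479 0.48  0.48  0.482 0.483 0.484]
0.58 13 0.47776421851504725 0.4845304264312883 [0.478 0.479 0.48  0.481 0.482 0.482 0.485]
0.6 74 0.36795167954970615 0.4839406593169928 [0.368 0.387 0.406 0.425 0.446 0.468 0.482]
0.64 3 0.37997768748260746 0.3859080701774885 [0.38  0.383 0.386]
[-48.4539  11.0348  17.566   92.7589  -3.4106  76.7008 -30.4031]
```

>>> {"api": "jog_arm", "payload": {"rows": [[0,0.0182,0.0205,0,0,0,0],[0,0.0182,0.0205,0,0,0,0],[0,0.0182,0.0205,0,0,0,0],[0,0.0182,0.0205,0,0,0,0],[0,0.0182,0.0205,0,0,0,0],[0,0.0182,0.0202,0,0,0,0],[0,0,0,0,0,0,0],[0,0,0,0,0,0,0]]}}

```text
time_s: 4.87
tool_pos: [0.6168, 0.1766, 0.4047]
tool_rot: [180.0, -0.0, -0.2]
force: [0.0, 0.0, 0.9]
grip_width: 0.0875
```

Run:
```python
from h import *
ims=[]
for n in("side","top"):
    im,d=cams.read_camera(n); x=proj(n,[.6165,.1775,.18]).astype(int)
    ims.append(cv2.resize(im[max(0,x[0]-55):x[0]+55,x[1]-60:x[1]+60],(480,440),interpolation=cv2.INTER_CUBIC)[:,:,::-1])
cv2.imwrite("pics/a.png",np.hstack(ims)[:, :960][:, ::1]); a=cv2.imread("pics/a.png"); cv2.imwrite("pics/a.png",cv2.resize(a,(800,366)))
o=status.get_obs();print(o['tool_pos'],o['tool_rot'])
```

```text
[0.6155465  0.17968662 0.40461885] [-1.79948730e+02  3.93144575e-02  6.09227368e-02]
```

View pics/a.png

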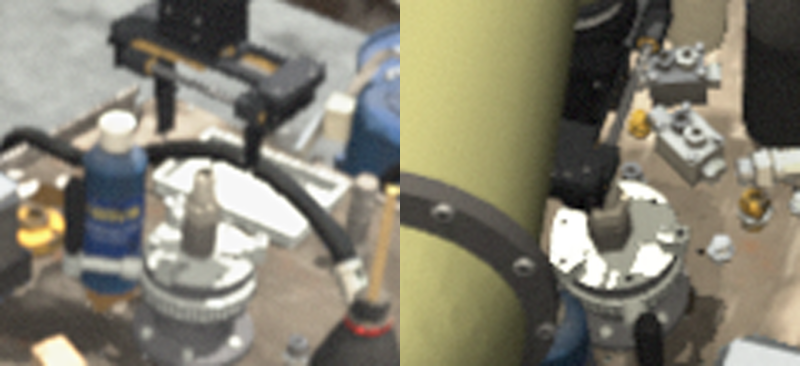

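>>> {"api": "jog_arm", "payload": {"grip_force": 30, "rows": [[0,0,0,0.015,0,0,0],[0,0,0,0.015,0,0,0],[0,0,0,0.015,0,0,0],[0,0,0,0.012,0,0,0],[0,0,0,0,0,0,0],[1,0,0,0,0,0,0],[1,0,0,0,0,0,0],[1,0,0,0,0,0,0],[1,0,0,0,0,0,0],[1,0,0,0,0,0,0],[1,0,0,0,0,0,0],[1,0,0,0,0,0,0]]}}

```text
time_s: 5.97
tool_pos: [0.616, 0.1787, 0.348]
tool_rot: [-180.0, -0.0, -0.0]
force: [0.5, 0.3, 0.3]
grip_width: 0.0482
```

>>> {"api": "jog_arm", "payload": {"rows": [[1,0,0,0,0,0,0],[1,0,0,0,0,0,0],[1,0,0,0,0,0,0],[1,0,0,-0.01,0,0,0],[1,0,0,-0.02,0,0,0]]}}

```text
time_s: 6.38
tool_pos: [0.6147, 0.1786, 0.3746]
tool_rot: [179.8, 0.4, -0.0]
force: [-0.9, 0.2, -3.9]
grip_width: 0.0237
```

>>> {"api": "jog_arm", "payload": {"rows": [[1,0,0,-0.02,0,0,0],[1,0,0,-0.02,0,0,0],[1,0,0,-0.02,0,0,0],[1,0,0,0,0,0,0]]}}

```text
time_s: 6.72
tool_pos: [0.6166, 0.1786, 0.4421]
tool_rot: [-179.9, -0.3, -0.0]
force: [0.9, -0.2, -3.6]
grip_width: 0.0235
```

>>> {"api": "jog_arm", "payload": {"rows": [[1,-0.005,-0.0206,0,0,0,0],[1,-0.005,-0.0206,0,0,0,0],[1,-0.005,-0.0206,0,0,0,0],[1,-0.005,-0.0206,0,0,0,0],[1,-0.005,-0.0206,0,0,0,0],[1,-0.005,-0.0206,0,0,0,0],[1,-0.005,-0.0206,0,0,0,0],[1,-0.005,-0.0206,0,0,0,0],[1,-0.005,-0.0206,0,0,0,0],[1,-0.005,-0.0206,0,0,0,0],[1,-0.005,-0.0206,0,0,0,0],[1,-0.005,-0.0206,0,0,0,0]]}}

```text
time_s: 7.72
tool_pos: [0.5554, 0.4268, 0.4356]
tool_rot: [179.9, 0.1, -0.0]
force: [-0.5, -0.4, -3.8]
grip_width: 0.0238
```

>>> {"api": "jog_arm", "payload": {"rows": [[1,0,0,0,0,0,0],[1,0,0,0.025,0,0,0],[1,0,0,0.025,0,0,0],[1,0,0,0.025,0,0,0],[1,0,0,0.025,0,0,0],[1,0,0,0.025,0,0,0],[1,0,0,0.025,0,0,0],[1,0,0,0.02,0,0,0],[1,0,0,0.01,0,0,0],[1,0,0,0.004,0,0,0],[1,0,0,0,0,0,0],[1,0,0,0,0,0,0]]}}

```text
time_s: 8.72
tool_pos: [0.5564, 0.4261, 0.2547]
tool_rot: [-180.0, -0.1, -0.0]
force: [-0.3, 0.4, -4.2]
grip_width: 0.0235
```

>>> {"api": "jog_arm", "payload": {"rows": [[1,0,0,0.003,0,0,0],[1,0,0,0.003,0,0,0],[1,0,0,0.002,0,0,0],[1,0,0,0,0,0,0]]}}

```text
time_s: 9.05
tool_pos: [0.5567, 0.4264, 0.2485]
tool_rot: [-179.8, -0.2, 0.0]
force: [0.1, -1.3, 3.8]
grip_width: 0.0233
```

>>> {"api": "jog_arm", "payload": {"rows": [[1,0,0,0.0012,0,0,0],[1,0,0,0,0,0,0]]}}

```text
time_s: 9.22
tool_pos: [0.557, 0.4265, 0.2483]
tool_rot: [-179.8, -0.2, -0.0]
force: [-1.2, -0.5, 8.6]
grip_width: 0.0237
```

>>> {"api": "jog_arm", "payload": {"rows": [[0,0,0,0,0,0,0],[0,0,0,0,0,0,0],[0,0,0,0,0,0,0],[0,0,0,0,0,0,0],[0,0,0,0,0,0,0],[0,0,0,-0.01,0,0,0],[0,0,0,-0.03,0,0,0],[0,0,0,-0.03,0,0,0],[0,0,0,-0.03,0,0,0],[0,0,0,-0.03,0,0,0],[0,0,0,-0.03,0,0,0],[0,0,0,-0.03,0,0,0]]}}

```text
time_s: 10.22
tool_pos: [0.5559, 0.4256, 0.4366]
tool_rot: [-180.0, -0.0, -0.0]
force: [1.0, 0.4, 0.2]
grip_width: 0.086
```

>>> {"api": "jog_arm", "payload": {"rows": [[0,-0.0048,0.0195,0,0,0,0],[0,-0.0048,0.0195,0,0,0,0],[0,-0.0048,0.0195,0,0,0,0],[0,-0.0048,0.0195,0,0,0,0],[0,-0.0048,0.0195,0,0,0,0],[0,-0.0048,0.0195,0,0,0,0],[0,-0.0048,0.0195,0,0,0,0],[0,-0.0048,0.0195,0,0,0,0],[0,-0.0048,0.0195,0,0,0,0],[0,-0.0048,0.0195,0,0,0,0],[0,-0.0048,0.0195,0,0,0,0],[0,-0.0042,0.0195,0,0,0,0]]}}

```text
time_s: 11.22
tool_pos: [0.4986, 0.1906, 0.4351]
tool_rot: [-180.0, -0.0, -0.0]
force: [0.4, 0.2, 0.5]
grip_width: 0.0867
```

Run:
```python
from h import *
o=status.get_obs();print(o['tool_pos'],o['tool_rot'],o['force'])
im,d=cams.read_camera("side"); x=proj("side",[.52,.3,.15]).astype(int); print(x)
cv2.imwrite("pics/b.png",cv2.resize(im[x[0]-75:x[0]+75,x[1]-100:x[1]+100],(800,600),interpolation=cv2.INTER_CUBIC)[:,:,::-1])
from fit import circ,sel
C=cloud("side",d); print(circ(sel(C,[.499,.192],.05,.02,.165)[:,:2],.0325,[.4995,.192])); q=sel(C,[.557,.426],.04,.08,.12); print(q.mean(0) if len(q) else 0)
q=sel(C,[.499,.192],.04,.19,.21); print(q.mean(0) if len(q) else 0)
```

```text
[0.49859224 0.19063737 0.43505464] [-1.79982366e+02 -2.38326447e-02 -1.68538891e-02] [0.36590793 0.2047702  0.45614707]
[147 360]
(array([0.501 , 0.1922]), np.float64(0.0015857142769757325), 584)
[0.5632 0.4218 0.0893]
[0.5055 0.1862 0.1965]
```

View pics/b.png

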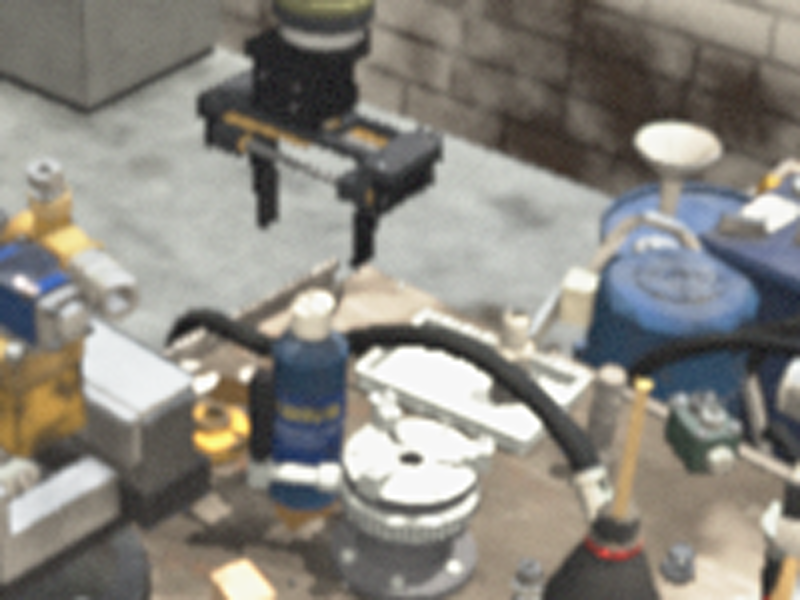

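The coupling stands in the tray (head at 518,325 in the crop), the chuck face is empty, and the open gripper is centred over the can (cap at 315,310). I take the can now.

>>> {"api": "jog_arm", "payload": {"grip_force": 30, "rows": [[0,0.0005,0,0.02,0,0,0],[0,0,0,0.025,0,0,0],[0,0,0,0.02,0,0,0],[0,0,0,0.02,0,0,0],[0,0,0,0.016,0,0,0],[0,0,0,0.012,0,0,0],[0,0,0,0,0,0,0],[1,0,0,0,0,0,0],[1,0,0,0,0,0,0],[1,0,0,0,0,0,0],[1,0,0,0,0,0,0],[1,0,0,0,0,0,0]]}}

```text
time_s: 12.27
tool_pos: [0.4999, 0.192, 0.3226]
tool_rot: [-179.9, -0.1, -0.0]
force: [1.1, -0.4, 1.8]
grip_width: 0.0647
```

>>> {"api": "jog_arm", "payload": {"rows": [[1,0,0,0,0,0,0],[1,0,0,-0.01,0,0,0],[1,0,0,-0.01,0,0,0]]}}

```text
time_s: 12.52
tool_pos: [0.4989, 0.1917, 0.3413]
tool_rot: [179.9, 0.1, -0.0]
force: [0.1, 0.6, -2.4]
grip_width: 0.0645
```

>>> {"api": "jog_arm", "payload": {"rows": [[1,0,0,-0.02,0,0,0],[1,0,0,-0.03,0,0,0],[1,0,0,-0.03,0,0,0],[1,0,0,-0.03,0,0,0],[1,0,0,-0.03,0,0,0],[1,0,0,-0.02,0,0,0],[1,0,0,-0.01,0,0,0],[1,0,0,0,0,0,0]]}}

```text
time_s: 13.18
tool_pos: [0.4997, 0.1917, 0.5143]
tool_rot: [-179.9, -0.2, -0.0]
force: [0.8, 0.2, -2.5]
grip_width: 0.0645
```

>>> {"api": "jog_arm", "payload": {"rows": [[1,-0.001,-0.01,0,0,0,0],[1,-0.002,-0.02,0,0,0,0],[1,-0.002,-0.0215,0,0,0,0],[1,-0.002,-0.0215,0,0,0,0],[1,-0.002,-0.0215,0,0,0,0],[1,-0.002,-0.0215,0,0,0,0],[1,-0.002,-0.0215,0,0,0,0],[1,-0.002,-0.0215,0,0,0,0],[1,-0.002,-0.0215,0,0,0,0],[1,-0.002,-0.0215,0,0,0,0],[1,-0.001,-0.011,0,0,0,0],[1,0,-0.01,0,0,0,0]]}}

```text
time_s: 14.18
tool_pos: [0.4784, 0.4169, 0.5089]
tool_rot: [179.8, 0.2, 0.1]
force: [0.3, -0.8, -3.3]
grip_width: 0.0646
```

>>> {"api": "jog_arm", "payload": {"rows": [[1,0,0,0,0,0,0],[1,0,0,0.02,0,0,0],[1,0,0,0.025,0,0,0],[1,0,0,0.025,0,0,0],[1,0,0,0.025,0,0,0],[1,0,0,0.025,0,0,0],[1,0,0,0.025,0,0,0],[1,0,0,0.02,0,0,0],[1,0,0,0.01,0,0,0],[1,0,0,0.004,0,0,0],[1,0,0,0,0,0,0],[1,0,0,0,0,0,0]]}}

```text
time_s: 15.18
tool_pos: [0.4801, 0.4147, 0.3339]
tool_rot: [-179.9, -0.1, -0.0]
force: [0.5, 1.2, -1.7]
grip_width: 0.0645
```

>>> {"api": "jog_arm", "payload": {"rows": [[1,0,0,0.003,0,0,0],[1,0,0,0.002,0,0,0],[1,0,0,0.002,0,0,0],[1,0,0,0,0,0,0]]}}

```text
time_s: 15.52
tool_pos: [0.4794, 0.4149, 0.3255]
tool_rot: [-180.0, 0.0, 0.0]
force: [0.4, 0.2, -2.6]
grip_width: 0.0644
```

>>> {"api": "jog_arm", "payload": {"rows": [[1,0,0,0.001,0,0,0],[1,0,0,0,0,0,0]]}}

```text
time_s: 15.68
tool_pos: [0.4795, 0.415, 0.3252]
tool_rot: [-180.0, -0.0, 0.0]
force: [-0.8, 0.4, 0.5]
grip_width: 0.0646
```

>>> {"api": "jog_arm", "payload": {"rows": [[1,0,0,0.001,0,0,0],[0,0,0,0,0,0,0],[0,0,0,0,0,0,0],[0,0,0,0,0,0,0],[0,0,0,0,0,0,0],[0,0,0,-0.01,0,0,0],[0,0,0,-0.02,0,0,0],[0,0,0,-0.02,0,0,0],[0,0,0,-0.025,0,0,0],[0,0,0,-0.025,0,0,0],[0,0,0,-0.02,0,0,0]]}}

```text
time_s: 16.6
tool_pos: [0.4796, 0.4148, 0.4466]
tool_rot: [-179.9, -0.1, -0.0]
force: [-0.1, 0.1, 0.0]
grip_width: 0.0869
```

>>> {"api": "jog_arm", "payload": {"rows": [[0,-0.0071,0.0189,0,0,0,0],[0,-0.0071,0.0189,0,0,0,0],[0,-0.0071,0.0189,0,0,0,0],[0,-0.0071,0.0189,0,0,0,0],[0,-0.0071,0.0189,0,0,0,0],[0,-0.0071,0.0189,0,0,0,0],[0,-0.0071,0.0189,0,0,0,0],[0,-0.0071,0.0189,0,0,0,0],[0,-0.0071,0.0189,0,0,0,0],[0,-0.0071,0.0189,0,0,0,0],[0,-0.0071,0.0189,0,0,0,0],[0,-0.0071,0.0189,0,0,0,0]]}}

```text
time_s: 17.6
tool_pos: [0.3939, 0.1869, 0.4444]
tool_rot: [-180.0, -0.1, -0.0]
force: [0.8, 0.3, -0.0]
grip_width: 0.0871
```

Run:
```python
from h import *
from fit import circ,sel
np.set_printoptions(precision=4,suppress=True)
o=status.get_obs();print(o['tool_pos'],o['tool_rot'],o['force'],o['qpos'])
ims=[]
for n in("side","top"):
    im,d=cams.read_camera(n); C=cloud(n,d)
    x=proj(n,[.5,.3,.1]).astype(int)
    a=np.clip(x[0]-75,0,250); b=x[1]-80
    ims.append(cv2.resize(im[a:a+150,b:b+160],(400,375),interpolation=cv2.INTER_CUBIC)[:,:,::-1])
    for nm,c,z0,z1,r in [("flange",[.394,.188],.004,.022,.033),("boss",[.394,.188],.0275,.0335,.0185),("can",[.48,.415],.03,.165,.0325),("coup",[.557,.426],.068,.09,.012),("chuck",[.618,.1745],.055,.1,.055),("face",[.618,.1745],.102,.108,.055)]:
        q=sel(C,c,r+.02,z0,z1)
        if len(q)>5: print(n,nm,circ(q[:,:2],r,c),q.mean(0), (q.max(0)+q.min(0))/2)
    q=sel(C,[.394,.188],.03,.034,.042); print('boss top',q.mean(0),(q.max(0)+q.min(0))/2,len(q))
    q=sel(C,[.394,.188],.045,.023,.028); print('disc top',(np.percentile(q,1,0)+np.percentile(q,99,0))/2,len(q))
cv2.imwrite("pics/c.png",np.hstack(ims))
```

```text
[0.3939 0.1869 0.4444] [-179.9503   -0.0535   -0.02  ] [ 0.8436  0.2696 -0.0463] [-49.8251 -10.2022  18.4968 108.4912   3.2458  81.1365 -32.1178]
side flange (array([0.3944, 0.1888]), np.float64(0.0030886116075382747), 72) [0.4176 0.1796 0.0166] [0.4088 0.1879 0.0134]
side boss (array([0.3947, 0.1827]), np.float64(0.0026116600930799587), 33) [0.4003 0.1873 0.0308] [0.3979 0.1869 0.0305]
side can (array([0.4804, 0.4146]), np.float64(0.0019949821162154133), 448) [0.4941 0.3938 0.1154] [0.4854 0.4083 0.0976]
side coup (array([0.5601, 0.4261]), np.float64(0.0018597301468802922), 38) [0.5644 0.4201 0.0801] [0.5632 0.4236 0.079 ]
side chuck (array([0.6217, 0.173 ]), np.float64(0.002034321555609779), 403) [0.6394 0.1384 0.0798] [0.6186 0.1683 0.0775]
side face (array([0.6157, 0.1394]), np.float64(0.016264656100650678), 405) [0.6249 0.1729 0.1047] [0.6229 0.173  0.1049]
boss top [0.4004 0.1824 0.0363] [0.4007 0.1844 0.0363] 20
disc top [0.41   0.1833 0.0255] 24
top can (array([0.4767, 0.4093]), np.float64(0.0017345774141746678), 22) [0.4596 0.4355 0.1603] [0.4618 0.4359 0.1593]
top chuck (array([0.6163, 0.175 ]), np.float64(0.0017371589974353625), 266) [0.5749 0.154  0.0827] [0.5864 0.1691 0.0778]
top face (array([0.598 , 0.2072]), np.float64(0.01609408192505935), 774) [0.6164 0.1718 0.1046] [0.616 0.169 0.105]<stdin>:14: RuntimeWarning: Mean of empty slice.
  ret = um.true_divide(
Traceback (most recent call last):
ValueError: zero-size array to reduction operation maximum which has no identity
```

>>> {"api": "jog_arm", "payload": {"rows": [[0,0,0,0.03,0,0,0],[0,0,0,0.03,0,0,0],[0,0,0,0.03,0,0,0],[0,0,0,0.03,0,0,0],[0,0,0,0.03,0,0,0],[0,0,0,0.03,0,0,0],[0,0,0,0.02,0,0,0],[0,0,0,0.015,0,0,0],[0,0,0,0.01,0,0,0],[0,0,0,0,0,0,0],[0,0,0,0,0,0,0]]}}

```text
time_s: 18.62
tool_pos: [0.3946, 0.1885, 0.2189]
tool_rot: [180.0, -0.0, 0.0]
force: [-0.0, 0.3, 0.3]
grip_width: 0.0873
```

Run:
```python
from h import *
o=status.get_obs();print(o['tool_pos'],o['tool_rot'],o['force'])
im,d=cams.read_camera("side"); x=proj("side",[.42,.19,.06]).astype(int)
a=x[0]-45;b=x[1]-40
cv2.imwrite("pics/d.png",cv2.resize(im[a:a+75,b:b+100],(800,600),interpolation=cv2.INTER_CUBIC)[:,:,::-1])
```

```text
[0.39460227 0.18850226 0.21890231] [ 1.79998275e+02 -1.30439118e-02  1.03559265e-02] [-0.02027828  0.33011983  0.33367236]
```

View pics/d.png

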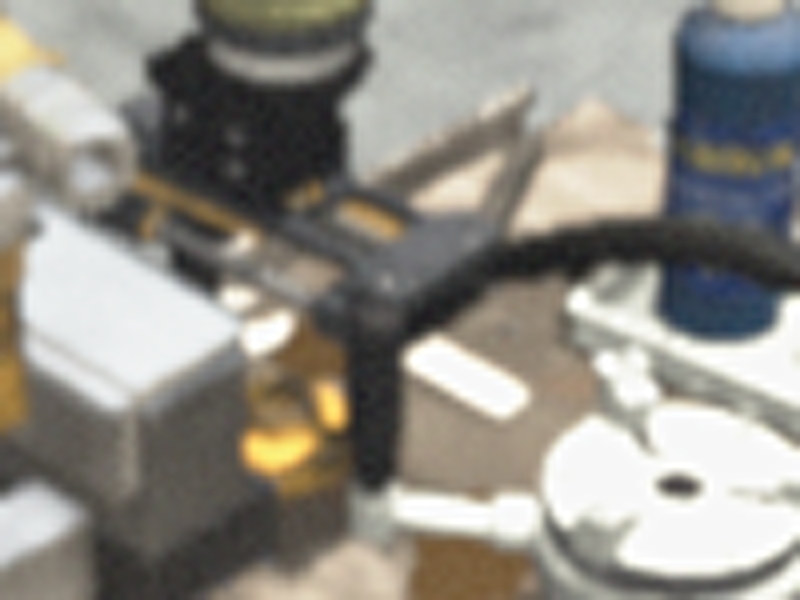

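The can stands upright in the tray (725,200). The gripper is over the yellow flange (280,420), and the black handle (375,400) stands in front of it. I lower to boss height and grip.

>>> {"api": "jog_arm", "payload": {"grip_force": 45, "rows": [[0,0,0,0.005,0,0,0],[0,0,0,0.0038,0,0,0],[0,0,0,0,0,0,0],[1,0,0,0,0,0,0],[1,0,0,0,0,0,0],[1,0,0,0,0,0,0],[1,0,0,0,0,0,0],[1,0,0,0,0,0,0],[1,0,0,0,0,0,0],[1,0,0,0,0,0,0],[1,0,0,0,0,0,0],[1,0,0,0,0,0,0]]}}

```text
time_s: 19.67
tool_pos: [0.3946, 0.1881, 0.2099]
tool_rot: [-180.0, -0.1, 0.0]
force: [1.4, 0.7, -3.2]
grip_width: 0.0351
```

>>> {"api": "jog_arm", "payload": {"rows": [[1,0,0,0,0,0,0],[1,0,0,-0.003,0,0,0],[1,0,0,-0.003,0,0,0],[1,0,0,-0.003,0,0,0],[1,0,0,0,0,0,0]]}}

```text
time_s: 20.08
tool_pos: [0.3943, 0.1882, 0.2192]
tool_rot: [-180.0, -0.0, 0.0]
force: [0.3, 0.3, -3.8]
grip_width: 0.0345
```

>>> {"api": "jog_arm", "payload": {"rows": [[1,0,0,0,0,0,0],[1,0,0,0,0,0,0],[1,0,0,-0.003,0,0,0],[1,0,0,-0.003,0,0,0],[1,0,0,0,0,0,0],[1,0,0,0,0,0,0]]}}

```text
time_s: 20.58
tool_pos: [0.3944, 0.1882, 0.2251]
tool_rot: [-180.0, -0.0, 0.0]
force: [-0.7, -0.4, -3.4]
grip_width: 0.0341
```

Run:
```python
from h import *
o=status.get_obs();print(o['tool_pos'],o['tool_rot'],o['force'],o['grip_width'])
ims=[]
for n in ("side","top"):
    im,d=cams.read_camera(n); x=proj(n,[.40,.19,.03]).astype(int)
    a=x[0]-30;b=x[1]-30
    ims.append(cv2.resize(im[a:a+50,b:b+50],(400,400),interpolation=cv2.INTER_CUBIC)[:,:,::-1])
    C=cloud(n,d); q=C.reshape(-1,3); rgb=im.reshape(-1,3).astype(int)
    m=(np.hypot(*(q[:,:2]-[.3945,.188]).T)<.05)&(rgb[:,0]-rgb[:,2]>70)&(q[:,2]>.005); print(n,m.sum(),np.percentile(q[m],[2,50,98],axis=0))
cv2.imwrite("pics/e.png",np.hstack(ims))
```

```text
[0.39444154 0.18820907 0.22506807] [-1.79971388e+02 -3.62978027e-02  1.09225233e-03] [-0.70001275 -0.43608312 -3.3799388 ] 0.03411312142582084
side 75 [[0.39749035 0.15587062 0.0214114 ]
 [0.41621259 0.17028278 0.03623708]
 [0.43753567 0.21070667 0.14479726]]
top 553 [[0.35029054 0.14304262 0.03147484]
 [0.39456495 0.18639445 0.45252187]
 [0.42326124 0.22708671 0.47615091]]
```

View pics/e.png

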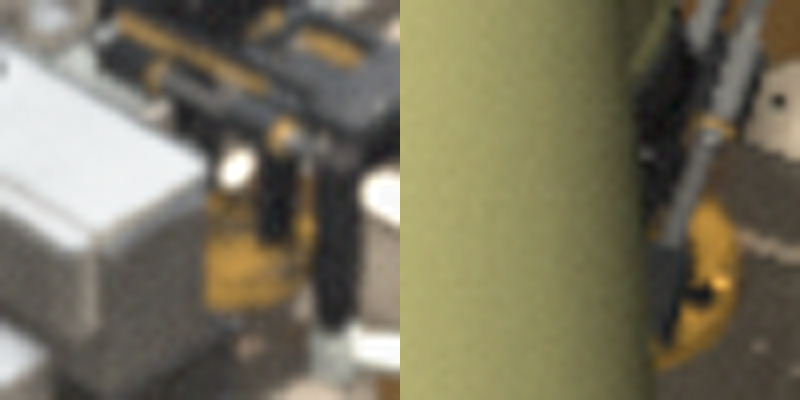

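>>> {"api": "jog_arm", "payload": {"grip_force": 45, "rows": [[1,0,0,0,0,0,0],[1,0,0,0,0,0,0],[1,0,0,0,0,0,0],[1,0,0,0,0,0,0],[1,0,0,0,0,0,0],[1,0,0,0,0,0,0]]}}

```text
time_s: 21.18
tool_pos: [0.3943, 0.1881, 0.2248]
tool_rot: [-180.0, -0.0, -0.0]
force: [-0.2, -0.2, -3.2]
grip_width: 0.0342
```

>>> {"api": "jog_arm", "payload": {"rows": [[1,0,0,0,0,0,0],[1,0,0,0,0,0,0],[1,0,0,0,0,0,0],[1,0,0,0,0,0,0],[1,0,0,0,0,0,0],[1,0,0,0,0,0,0]]}}

```text
time_s: 21.68
tool_pos: [0.3943, 0.1881, 0.2248]
tool_rot: [-180.0, -0.0, 0.0]
force: [-0.1, -0.6, -2.9]
grip_width: 0.0341
```

>>> {"api": "jog_arm", "payload": {"rows": [[1,0,0,-0.006,0,0,0],[1,0,0,0.006,0,0,0],[1,0,0,-0.006,0,0,0],[1,0,0,0.006,0,0,0],[1,0,-0.01,0,0,0,0],[1,0,0.01,0,0,0,0],[1,0,-0.01,0,0,0,0],[1,0,0.01,0,0,0,0],[1,0,0,0,0,0,0],[1,0,0,0,0,0,0]]}}

```text
time_s: 22.52
tool_pos: [0.3942, 0.188, 0.2246]
tool_rot: [180.0, 0.0, -0.0]
force: [0.2, -0.1, -3.5]
grip_width: 0.0339
```

Run:
```python
from h import *
o=status.get_obs();print(o['tool_pos'],o['tool_rot'],o['force'],o['wrist_torque'],o['grip_width'])
im,d=cams.read_camera("side")
C=cloud("side",d)
for o in outline_of("side","flange")[:1]:
    q=C[o['pixels']&(d>0)]; q=q[(np.hypot(*(q[:,:2]-[.3945,.188]).T)<.05)]
    r=q[q[:,2]<.041]
    print(o['conf'],o['box'],len(q),np.percentile(q,[2,50,98],axis=0))
    p0=proj("side",np.array([[.3945+.033*np.cos(t),.188+.033*np.sin(t),.0152] for t in np.linspace(0,6.28,60)]));print('expected underside box rows/cols',p0.min(0),p0.max(0))
```

```text
[0.39422178 0.18796143 0.22461866] [ 1.79992153e+02  1.53359738e-02 -3.73378973e-02] [ 0.18820588 -0.10344307 -3.49689277] [-0.06397985  0.05636933 -0.02270767] 0.03386449185818106
0.6 [309.4, 169.8, 320.0, 183.9] 144 [[0.38407843 0.15557518 0.01538543]
 [0.41380711 0.17596106 0.03629356]
 [0.42939658 0.2029072  0.05169984]]
expected underside box rows/cols [174.09715288 303.1275748 ] [184.89352875 321.24460447]
```

>>> {"api": "jog_arm", "payload": {"rows": [[1,0,0,-0.005,0,0,0],[1,0,0,-0.01,0,0,0],[1,0,0,-0.015,0,0,0],[1,0,0,-0.018,0,0,0],[1,0,0,-0.02,0,0,0],[1,0,0,-0.02,0,0,0],[1,0,0,-0.018,0,0,0],[1,0,0,-0.015,0,0,0],[1,0,0,-0.01,0,0,0],[1,0,0,-0.005,0,0,0],[1,0,0,0,0,0,0]]}}

```text
time_s: 23.53
tool_pos: [0.3946, 0.1882, 0.3621]
tool_rot: [-179.9, -0.1, 0.0]
force: [0.8, 0.4, -3.0]
grip_width: 0.034
```

>>> {"api": "jog_arm", "payload": {"rows": [[1,0.005,0,0,0,0,0],[1,0.01,0.001,0,0,0,0],[1,0.016,0.001,0,0,0,0],[1,0.02,0.001,0,0,0,0],[1,0.02,0.001,0,0,0,0],[1,0.02,0.001,0,0,0,0],[1,0.02,0.001,0,0,0,0],[1,0.02,0.001,0,0,0,0],[1,0.02,0.002,0,0,0,0],[1,0.02,0.002,0,0,0,0],[1,0.02,0.002,0,0,0,0],[1,0.015,0.001,0,0,0,0]]}}

```text
time_s: 24.53
tool_pos: [0.6024, 0.1733, 0.3589]
tool_rot: [179.8, 0.0, -0.0]
force: [0.1, 0.5, -3.6]
grip_width: 0.0338
```

>>> {"api": "jog_arm", "payload": {"rows": [[1,0.01,0,0,0,0,0],[1,0.006,0,0,0,0,0],[1,0.0025,0,0,0,0,0],[1,0,0,0,0,0,0],[1,0,0,0,0,0,0],[1,0,0,0,0,0,0]]}}

```text
time_s: 25.03
tool_pos: [0.6183, 0.1743, 0.3606]
tool_rot: [-180.0, 0.0, 0.0]
force: [0.2, 0.2, -2.6]
grip_width: 0.0339
```

Run:
```python
from h import *
np.set_printoptions(precision=4,suppress=True)
o=status.get_obs();T=o['tool_pos'];print(T,o['force'],o['grip_width'])
ims=[]
for n in ("side","top"):
    im,d=cams.read_camera(n); v=im.copy()
    cf=np.array([.6187,.1738,.105]); t=np.linspace(0,2*np.pi,40)
    big=cv2.resize(im,None,fx=8,fy=8,interpolation=cv2.INTER_CUBIC)[:,:,::-1].copy()
    for c,r,z,col in((cf,.055,.105,(0,0,255)),(T,.033,T[2]-.21,(0,255,0)),(T,.033,T[2]-.21+.025,(255,255,0))):
        p=proj(n,np.stack([c[0]+r*np.cos(t),c[1]+r*np.sin(t),0*t+z],-1))
        cv2.polylines(big,[np.int32((p[:,::-1]+.5)*8)],True,col,1)
    x=proj(n,[.6187,.1738,.13]).astype(int)
    ims.append(big[(x[0]-30)*8:(x[0]+30)*8,(x[1]-25)*8:(x[1]+25)*8])
    print([ (round(a['conf'],2),atz(n,a['position'],.105)) for a in landmark_of(n,'chuck_face')[:1]],[(round(a['conf'],2),atz(n,a['position'],T[2]-.21)) for a in landmark_of(n,'flange')[:1]])
cv2.imwrite("pics/f.png",np.hstack(ims))
```

```text
[0.6183 0.1743 0.3606] [ 0.1625  0.2334 -2.5959] 0.03394812513815478
[(0.66, array([0.6234, 0.1812, 0.105 ]))] [(0.71, array([0.6214, 0.1821, 0.1506]))]
[(0.82, array([0.6156, 0.179 , 0.105 ]))] [(0.49, array([0.6056, 0.1789, 0.1506]))]
```

View pics/f.png

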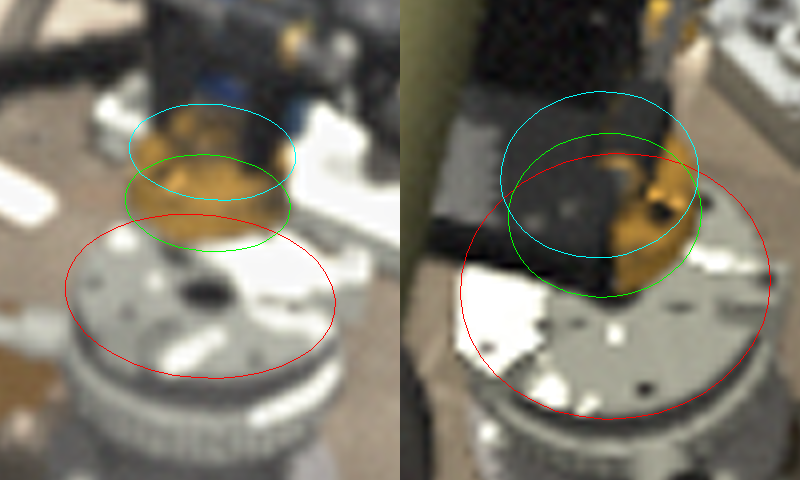

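The flange hangs level in the side view (130–290, 105–250), and its overlay sits within about 2 mm of the face circle (hole at 208,292). I shift about 1 mm and lower it.

>>> {"api": "jog_arm", "payload": {"rows": [[1,0.0008,-0.0012,0.008,0,0,0],[1,0,0,0.01,0,0,0],[1,0,0,0.01,0,0,0],[1,0,0,0.008,0,0,0],[1,0,0,0.004,0,0,0],[1,0,0,0,0,0,0]]}}

```text
time_s: 25.83
tool_pos: [0.619, 0.1752, 0.3187]
tool_rot: [179.9, 0.2, -0.0]
force: [-0.6, -0.2, -3.5]
grip_width: 0.034
```

>>> {"api": "jog_arm", "payload": {"rows": [[1,0,0,0.002,0,0,0],[1,0,0,0.0015,0,0,0],[1,0,0,0,0,0,0]]}}

```text
time_s: 26.08
tool_pos: [0.6197, 0.1753, 0.3174]
tool_rot: [-180.0, -0.0, 0.0]
force: [0.6, -0.6, -3.3]
grip_width: 0.0341
```

>>> {"api": "jog_arm", "payload": {"rows": [[1,0,0,0.001,0,0,0],[1,0,0,0.001,0,0,0],[1,0,0,0,0,0,0]]}}

```text
time_s: 26.33
tool_pos: [0.6196, 0.1753, 0.3153]
tool_rot: [-180.0, -0.0, -0.0]
force: [-0.7, -0.1, -2.7]
grip_width: 0.034
```

>>> {"api": "jog_arm", "payload": {"rows": [[1,0,0,0.001,0,0,0],[1,0,0,0,0,0,0]]}}

```text
time_s: 26.5
tool_pos: [0.6197, 0.1753, 0.3149]
tool_rot: [-180.0, -0.0, -0.0]
force: [-0.5, 0.0, 0.5]
grip_width: 0.0343
```

>>> {"api": "jog_arm", "payload": {"rows": [[1,0,0,0.0006,0,0,0],[0.45,0,0,0,0,0,0],[0.45,0,0,0,0,0,0],[0.45,0,0,0,0,0,0],[0.45,0,0,0,0,0,0],[0.45,0,0,-0.004,0,0,0],[0.45,0,0,-0.015,0,0,0],[0.45,0,0,-0.025,0,0,0],[0.45,0,0,-0.03,0,0,0],[0.45,0,0,-0.03,0,0,0]]}}

```text
time_s: 27.33
tool_pos: [0.6194, 0.1753, 0.4185]
tool_rot: [180.0, 0.0, -0.0]
force: [0.6, 0.3, 0.3]
grip_width: 0.0476
```

Run:
```python
from h import *
from fit import circ,sel
np.set_printoptions(precision=4,suppress=True)
o=status.get_obs();T=o['tool_pos'];print(T,o['force'],o['grip_width'],o['qpos'])
for n in ("side","top"):
    im,d=cams.read_camera(n); C=cloud(n,d)
    print(n,'lever',[(round(a['conf'],2),atz(n,a['position'],.15)) for a in landmark_of(n,'lever_grip')[:2]],'handle',circ(sel(C,[.511,.111],.03,.092,.17)[:,:2],.0115,[.511,.111]))
    q=sel(C,[.6195,.175],.045,.127,.132); print(' disc top z',np.median(q[:,2]) if len(q) else 0,len(q))
    q=sel(C,[.6195,.175],.03,.136,.146); print(' boss top',q.mean(0) if len(q) else 0,len(q))
```

```text
[0.6194 0.1753 0.4185] [0.6167 0.3416 0.3299] 0.04763160530059951 [-39.6597  18.2659  27.4388  83.912   -8.4194  79.9196 -11.9292]
side lever [(0.93, array([0.5151, 0.1053, 0.15  ])), (0.55, array([0.657 , 0.2426, 0.15  ]))] handle (array([0.5138, 0.1123]), np.float64(0.0015772698246072758), 129)
 disc top z 0.12820225487035042 59
 boss top [0.6225 0.1733 0.1397] 52
top lever [(0.77, array([0.5062, 0.1081, 0.15  ]))] handle (array([0.5112, 0.1129]), np.float64(0.0004743148288191574), 113)
 disc top z 0.12817837324173154 107
 boss top [0.6163 0.1757 0.1395] 85
```

Disc top at 0.128 and boss top at 0.140 are consistent with the flange seated, and it is on centre. For the lever I'll push the handle in +y with the shut fingers at yaw 0, because a straddling grip would bring the gripper body to the valve block. First I hover behind it and check clearance.

>>> {"api": "jog_arm", "payload": {"rows": [[1,-0.0107,0.0096,0,0,0,0],[1,-0.0107,0.0096,0,0,0,0],[1,-0.0107,0.0096,0,0,0,0],[1,-0.0107,0.0096,0,0,0,0],[1,-0.0107,0.0096,0,0,0,0],[1,-0.0107,0.0096,0,0,0,0],[1,-0.0107,0.0096,0,0,0,0],[1,-0.0107,0.0096,0,0,0,0],[1,-0.0107,0.0096,0,0,0,0],[1,-0.0107,0.0096,0,0,0,0],[1,0,0,0,0,0,0],[1,0,0,0,0,0,0]]}}

```text
time_s: 28.53
tool_pos: [0.5122, 0.0791, 0.4168]
tool_rot: [-180.0, 0.1, -0.0]
force: [0.3, 0.2, 0.8]
grip_width: 0.0007
```

Run:
```python
from h import *
o=status.get_obs();print(o['tool_pos'],o['qpos'],o['grip_width'],o['force'])
ims=[]
for n in("side","top"):
    im,d=cams.read_camera(n); x=proj(n,[.5,.08,.25]).astype(int); print(x)
    a=np.clip(x[0]-90,0,220); b=x[1]-100
    ims.append(cv2.resize(im[a:a+180,b:b+200],(400,360),interpolation=cv2.INTER_CUBIC)[:,:,::-1])
cv2.imwrite("pics/g.png",np.hstack(ims))
```

```text
[0.51218788 0.07913517 0.41681688] [-39.98029361   1.43151228  28.96976952 101.58274715  -0.74448255
  77.22191855 -10.88095404] 0.000749078945916576 [0.30781768 0.169372   0.84170188]
[147 315]
[195 316]
```

View pics/g.png

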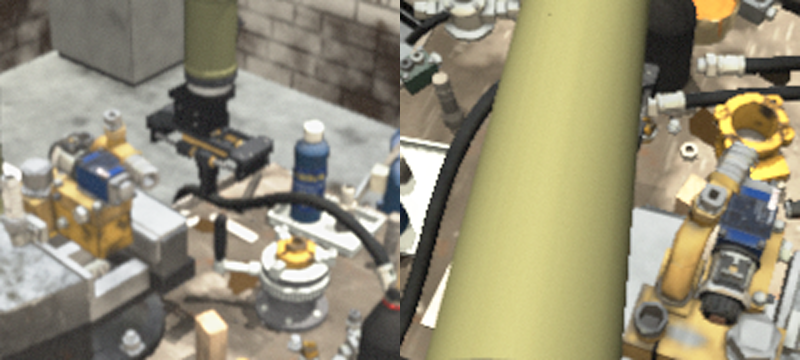

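The arm rises straight above the gripper, clear of the vice. The flange sits on the chuck (295,250) and the handle is at (220,240). I lower and start the push.

>>> {"api": "jog_arm", "payload": {"rows": [[1,0,0,0.02,0,0,0],[1,0,0,0.02,0,0,0],[1,0,0,0.02,0,0,0],[1,0,0,0.018,0,0,0],[1,0,0,0.01,0,0,0],[1,0,0,0,0,0,0],[1,0,-0.004,0,0,0,0],[1,0,-0.004,0,0,0,0],[1,0,-0.003,0,0,0,0],[1,0,0,0,0,0,0]]}}

```text
time_s: 29.47
tool_pos: [0.513, 0.0906, 0.3307]
tool_rot: [180.0, -0.1, 0.0]
force: [-0.7, -1.3, 1.6]
grip_width: 0.0003
```

>>> {"api": "jog_arm", "payload": {"rows": [[1,-0.003,-0.0058,0,0,0,0],[1,-0.003,-0.0058,0,0,0,0],[1,-0.0023,-0.0061,0,0,0,0],[1,-0.0023,-0.0061,0,0,0,0],[1,-0.0017,-0.0063,0,0,0,0],[1,-0.0017,-0.0063,0,0,0,0],[1,-0.001,-0.0065,0,0,0,0],[1,-0.001,-0.0065,0,0,0,0],[1,-0.0003,-0.0065,0,0,0,0],[1,-0.0003,-0.0065,0,0,0,0]]}}

```text
time_s: 30.3
tool_pos: [0.4954, 0.1529, 0.3295]
tool_rot: [180.0, 0.1, -0.0]
force: [-1.6, -4.7, 0.1]
grip_width: 0.0006
```

>>> {"api": "jog_arm", "payload": {"rows": [[1,0.0003,-0.0065,0,0,0,0],[1,0.0003,-0.0065,0,0,0,0],[1,0.001,-0.0065,0,0,0,0],[1,0.001,-0.0065,0,0,0,0],[1,0.0017,-0.0063,0,0,0,0],[1,0.0017,-0.0063,0,0,0,0],[1,0.0023,-0.0061,0,0,0,0],[1,0.0023,-0.0061,0,0,0,0],[1,0,0,0,0,0,0]]}}

```text
time_s: 31.05
tool_pos: [0.507, 0.2054, 0.3296]
tool_rot: [-179.9, -0.1, 0.1]
force: [-1.4, -0.6, -0.6]
grip_width: 0.0008
```

>>> {"api": "jog_arm", "payload": {"rows": [[1,0.003,-0.0058,0,0,0,0],[1,0.003,-0.0058,0,0,0,0],[1,0,0,0,0,0,0]]}}

```text
time_s: 31.3
tool_pos: [0.5128, 0.2161, 0.3296]
tool_rot: [-180.0, -0.0, 0.1]
force: [-1.5, -1.6, -0.9]
grip_width: 0.0008
```

>>> {"api": "jog_arm", "payload": {"rows": [[1,0.0034,-0.0056,0,0,0,0]]}}

```text
time_s: 31.38
tool_pos: [0.5154, 0.2199, 0.3296]
tool_rot: [179.9, 0.2, -0.0]
force: [-6.6, -5.4, 2.6]
grip_width: 0.0002
```

>>> {"api": "jog_arm", "payload": {"rows": [[1,0.0018,-0.0027,0,0,0,0],[1,0.0019,-0.0027,0,0,0,0]]}}

```text
time_s: 31.55
tool_pos: [0.5189, 0.225, 0.3294]
tool_rot: [179.9, 0.3, -0.0]
force: [-7.8, -7.7, 3.5]
grip_width: 0.0002
```

```bash
cat > lv.py <<'E'
from h import *
from fit import circ,sel
np.set_printoptions(precision=4,suppress=True)
o=status.get_obs();print(o['tool_pos'],o['force'])
c=np.array([.619,.1745])
for n in ("side","top"):
    im,d=cams.read_camera(n); C=cloud(n,d)
    h0={'side':np.array([.5138,.1121]),'top':np.array([.5112,.1129])}[n]
    g=o['tool_pos'][:2]+[0,.021]
    L=landmark_of(n,'lever_grip')[:1]
    print(n,[(round(a['conf'],2),atz(n,a['position'],.15)) for a in L])
    q=sel(C,g,.03,.09,.135)
    if len(q)>8:
        h=circ(q[:,:2],.0115,g)[0]; an=lambda p:np.arctan2(*(p-c)[::-1])
        print(' handle',h,'lever rad',(an(h0)-an(h))%(2*np.pi),len(q))
    q=sel(C,[.6195,.175],.045,.127,.132); print(' disc top z',np.median(q[:,2]) if len(q) else 0,len(q))
    q=sel(C,[.6195,.175],.03,.136,.146); print(' boss top',q.mean(0) if len(q) else 0,len(q))
E
python3 lv.py
```

```text
[0.5189 0.225  0.3294] [-7.8002 -7.7314  3.5288]
side [(0.91, array([0.5189, 0.2314, 0.15  ]))]
 handle [0.5191 0.2457] lever rad 1.1542332799990191 61
 disc top z 0.12875258356259162 52
 boss top [0.6232 0.1717 0.1391] 55
top [(0.69, array([0.5151, 0.2435, 0.15  ]))]
 disc top z 0.12809441557685286 102
 boss top [0.6171 0.1746 0.1395] 86
```

>>> {"api": "jog_arm", "payload": {"rows": [[1,0.0019,-0.0026,0,0,0,0],[1,0.0019,-0.0026,0,0,0,0]]}}

```text
time_s: 31.92
tool_pos: [0.5222, 0.2294, 0.3292]
tool_rot: [179.8, 0.4, -0.1]
force: [-9.8, -9.3, 3.7]
grip_width: 0.0003
```

>>> {"api": "jog_arm", "payload": {"rows": [[1,0.0019,-0.0026,0,0,0,0],[1,0,0,0,0,0,0]]}}

```text
time_s: 32.08
tool_pos: [0.5242, 0.232, 0.329]
tool_rot: [179.7, 0.4, -0.1]
force: [-9.7, -8.3, 4.0]
grip_width: 0.0006
```

```bash
python3 lv.py
```

```text
[0.5242 0.232  0.329 ] [-9.6976 -8.2919  4.0362]
side [(0.73, array([0.5155, 0.2522, 0.15  ]))]
 handle [0.5233 0.2532] lever rad 1.2240260998758714 63
 disc top z 0.12873453316499928 59
 boss top [0.6227 0.1733 0.1392] 54
top [(0.84, array([0.5226, 0.2536, 0.15  ]))]
 disc top z 0.128266377640591 95
 boss top [0.6171 0.1751 0.14  ] 84
```

>>> {"api": "jog_arm", "payload": {"rows": [[1,0.0014,-0.0017,0,0,0,0],[1,0,0,0,0,0,0],[1,0,0.004,0,0,0,0],[1,-0.004,0.012,0,0,0,0],[1,-0.004,0.012,0,0,0,0],[1,0,0,-0.02,0,0,0],[1,0,0,-0.03,0,0,0],[1,0,0,-0.03,0,0,0],[1,-0.01,0,-0.03,0,0,0],[1,-0.02,0,-0.02,0,0,0],[1,0,0,0,0,0,0]]}}

```text
time_s: 33.2
tool_pos: [0.4881, 0.2075, 0.4659]
tool_rot: [-179.5, -0.5, 0.0]
force: [1.8, 1.0, -0.1]
grip_width: 0.0005
```

```bash
sed -i 's/g=o\[.tool_pos.\]\[:2\]+\[0,.021\]/g=np.array([.5245,.2535])/; s/,.09,.135)/,.09,.17)/' lv.py; python3 lv.py
python3 - <<'E'
from h import *
from fit import circ,sel
np.set_printoptions(precision=4,suppress=True)
ims=[]
for n in("side","top"):
    im,d=cams.read_camera(n); C=cloud(n,d); x=proj(n,[.57,.25,.1]).astype(int)
    a=np.clip(x[0]-60,0,280); b=x[1]-65
    ims.append(cv2.resize(im[a:a+120,b:b+130],(400,369),interpolation=cv2.INTER_CUBIC)[:,:,::-1])
    for nm,c,z0,z1,r in [("can",[.48,.415],.03,.165,.0325),("coup",[.557,.426],.068,.09,.012),("torch",[.678,.383],.04,.1,.0135)]:
        q=sel(C,c,r+.02,z0,z1)
        if len(q)>5: print(n,nm,circ(q[:,:2],r,c)[0],len(q))
    for k in('torch','wood_block','coupling'): print(n,k,[(round(a['conf'],2),atz(n,a['position'],0)) for a in landmark_of(n,k)[:1]])
cv2.imwrite("pics/h.png",np.hstack(ims))
E
```

```text
[0.4881 0.2075 0.4659] [ 1.8279  1.033  -0.0726]
side [(0.72, array([0.5967, 0.2459, 0.15  ]))]
 handle [0.5168 0.2436] lever rad 1.1299396208209593 120
 disc top z 0.1288383145443548 75
 boss top [0.6237 0.1711 0.1396] 54
top [(0.52, array([0.5129, 0.2433, 0.15  ]))]
 disc top z 0.12803717618842003 103
 boss top [0.6175 0.175  0.1396] 87
side can [0.4804 0.4145] 445
side coup [0.5609 0.4252] 36
side torch [0.6815 0.3866] 103
side torch [(0.67, array([0.6709, 0.3821, 0.    ]))]
side wood_block [(0.72, array([ 0.6052, -0.025 ,  0.    ]))]
side coupling [(0.47, array([0.5538, 0.4406, 0.    ]))]
top torch []
top wood_block [(0.59, array([ 0.609 , -0.0194,  0.    ]))]
top coupling []
```

View pics/h.png

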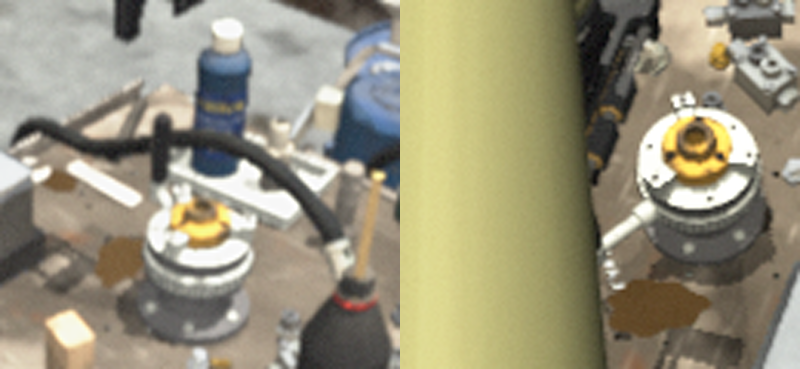

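The side view shows the flange clamped boss-up (200,220), can and coupling upright in the tray (220,110; 282,135), and the block standing (70,340). The handle relaxed from about 1.22 to about 1.13 rad on release, so I check that it isn't drifting.

>>> {"api": "jog_arm", "payload": {"rows": [[1,-0.02,0,0,0,0,0],[1,-0.02,0,0,0,0,0],[1,0,0,0,0,0,0],[1,0,0,0,0,0,0],[1,0,0,0,0,0,0],[1,0,0,0,0,0,0],[1,0,0,0,0,0,0],[1,0,0,0,0,0,0],[1,0,0,0,0,0,0],[1,0,0,0,0,0,0],[1,0,0,0,0,0,0],[1,0,0,0,0,0,0]]}}

```text
time_s: 34.8
tool_pos: [0.4488, 0.2076, 0.4596]
tool_rot: [180.0, -0.0, -0.0]
force: [-0.6, 0.9, 0.0]
grip_width: 0.0006
```

```bash
python3 lv.py
```

```text
[0.4488 0.2076 0.4596] [-0.6431  0.8919  0.0006]
side [(0.63, array([0.6208, 0.2471, 0.15  ]))]
 handle [0.5166 0.2438] lever rad 1.1304206214754604 121
 disc top z 0.12902089567039154 51
 boss top [0.6246 0.1716 0.1397] 53
top [(0.82, array([0.5113, 0.2438, 0.15  ]))]
 handle [0.5106 0.2227] lever rad 0.9371188531051766 36
 disc top z 0.12809335109981024 109
 boss top [0.6173 0.1747 0.1396] 86
```

```bash
python3 -c "
from h import *
print(env.sign_off())"
```

```text
the job is handed in; nothing more can be done
None
```

The flange is chucked and the job is handed in at about 35 s of the 72 s. The jaw forces themselves could not be measured, and `sign_off` gives no verdict.

**What I did:** I stood the coupling in the tray. The spray can was the thing in the lever's swing, so it went into the tray too. I set the flange on the chuck face boss up, gripping it by the boss, and swung the lever clockwise with the shut fingers.

**Last checks:**
- **Tray:** the can and the coupling stand upright at about (0.480, 0.415) and (0.557, 0.426).
- **Untouched things:** the torch and the wood block are standing. Their network positions stayed within about 14 mm of the first readings, which is the scatter of those readings.
- **Flange:** disc top 128–129 mm and boss top 140 mm above the bench (130 and 141 expected), so it lies flat. It is within about 2 mm of the axis, to the accuracy of the cameras.
- **Arm:** clear of everything, with no contact force.

**Disagreements:**
- **Lever spring-back:** the lever read about 1.22 rad while pushed with 13 N. On release it went back to about 1.13 rad and held there over 1.5 s, inside the 1.1 to 1.25 rad range given as tight.
- **Top-camera fit:** its last handle fit gave 0.94 rad, from few points with the handle mostly hidden by the arm. I discarded it, because the top-camera landmark gave about 1.10 rad.

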